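Find the shaft's flat and hold the gear home on it

ROBOT

A 6-joint arm with a two-finger parallel gripper is mounted at the origin on the work surface. World frame = base frame: x ahead of the robot, y to its left, z up, the work surface at z = 0. Lengths are in m, angles in rad, forces in N, time in s.
With the tool pointing down it reaches from about 0.375 to 0.9 m from the base axis. Payload 3.1 kg.
Tool frame: the origin (TCP) lies on the centre line of the jaws, within the pads' length; the fingertips stand 17 mm ahead of it and the grasp point (between the pads) lies 2 mm behind it; y points along the fingers, z is the direction in which the jaws open and shut, and the axes are right-handed (so a half turn about y gives the same grasp; the last joint's range is limited). The gripper opens to 85 mm and grips with 20 to 120 N. Pads are 22 mm wide; open, the fingers measure 114 mm over their backs; the gripper's body (76 mm by 85 mm) begins 54 mm behind the grasp point. The pads swing forward as they close: fully open they stand 13 mm farther back than shut.
Start: joints at [0.943, 0.527, 1.433, -0, 1.181, -0.178], TCP at [0.272, 0.563, 0.209] pointing down, gripper open.
Joint ranges: [-3.08, 3.08], [-0.75, 2.2], [0.22, 2.44], [-1.43, 4.57], [0, 2.65], [-2.85, 2.85]. Speed limits (rad/s): [2.79, 2.79, 3.14, 3.14, 3.14, 3.14].

INTERFACE

Orientations are given as a unit quaternion [x, y, z, w].
In Python, from station import manip gives the robot as it stands.
- The arm moves only by the shell command python3 -m handwheel 'ROWS' [FORCE]. ROWS is JSON, one flat list of numbers, 7 for each row, row after row: the shift along the tool's x, y, z in cm, then the turn, a rotation vector about the tool's x, y, z in rad, then the finger opening in cm, from 0 to 8.54. A call has 1 to 10 rows; each row is the pose to reach, as a shift and turn from the pose commanded when the call began, along the tool's axes at that moment; what a row does not reach only later rows make up. A row lasts 1/12 s, in which the tool goes at most 41.7 mm and 7.16 degrees, less where a joint would pass 70% of its speed; a pose out of reach is approached as far as the arm can. A call with a gripper value outside its range is refused whole. The fingers move at their own pace and stop on an object; FORCE is the grip in N (left out, the last holds). Time passes only in rows, so rows that repeat a pose let the fingers close. It gives the time, the measured TCP pose, the force and the opening at its end, in the units of the state.
- manip.sense(): the state, without advancing time (a new reading comes with each control period).
- manip.snapshot(name): name is "scene" or "top"; returns a dict with "frame" (480x640x3 uint8, red, green, blue), "depth" (480x640 float32, m along the optical axis (not along the pixel's ray), 0 where there is no reading), "camera_matrix" (3x3 intrinsics, pixels), "rvec" (rotation vector, rad) and "tvec" (3), from world to camera coordinates, as OpenCV has them. Camera axes: x right, y down, z forward; pixel columns grow to the right and rows downward; lengths in m; the calibration is good to about 2 mm. A picture is of the moment at which its call begins.
- manip.sign_off(): hands the job in, once; it reports no verdict.
The state is a dict: "t": time; "q": joint angles; "qd": joint speeds; "tau": joint torques, N m; "tcp_pos": TCP position; "tool_rot": TCP orientation; "force": force on the tool from outside, world axes, zero at the start; "ft_torque": the same for the moment, N m; "finger_gap": opening from 0.0 (shut) to 1.0 (fully open).
Only numpy, scipy, OpenCV 4.12 (cv2) and the standard library are available. Lean on these libraries where they do the work, as an engineer would, in place of code of your own. Each camera call takes 0.05 s, during which the arm holds its last target.

TASK

On the gear-train model, turn the upright steel shaft with your fingers until you feel that one of its two flats faces the slotted post, then slide the yellow gear down over the shaft with its red set screw pointing straight at the post, so that the screw's pad comes onto that flat. Press the gear all the way down against the spring washer and finish while still holding its hub there, pressed fully home, so that the screw can be tightened through the slot. Leave the other things on the table where they are.

Things in the scene. Friction and masses are not known exactly. Their poses are not given: they have to be found in the camera images.
- gear: The gear to fit: yellow toothed disc (78 mm diameter, 8 mm thick) lying flat, on it a square aluminium hub (34 x 34 mm, 8 to 38 mm above the underside); 100 to 200 g. Origin: centre of the underside; z up along the bore, 22.5 mm round, right through. +x to the red set screw. Grip the hub by its +y and -y faces, fingertips above the disc.
- gear_screw (a point): outer end of the red set screw (9 mm thick) that sticks out of the hub's +x face: 30 mm from the gear's axis along its +x, 23 mm above its underside. Its axes are the gear's.
- gear_pad (a point): middle of the face of the screw's brass pad inside the bore: 7.5 mm from the axis along the gear's +x, 24 mm above the underside. The pad is flat, 12 mm wide and high, and stands into the bore: the gear goes down the shaft past it only with the pad over a flat (within about 15 degrees), else it stops about 30 mm too high.
- stand: Gear-train model, fixed: wooden base 70 mm wide, 20 mm high, from -52 to 103 mm along x, a blue bearing on it with the upright shaft. Origin on the table on the shaft's axis, z up; +x points from the shaft to the slotted post. No reading gives the shaft's angle; at the start its flats are 30 to 90 degrees away from facing the post, to either side.
- shaft_top (a point): Centre of the shaft's top, 95 mm above the table (does not turn with it). Steel, 20 mm round, chamfered top, two opposite flats along all its length, 13 mm across them. Turns both ways without end, 0.04 N m of rub. Fingers closed across it measure 13 mm square on the flats; off by a: 20 mm x cos(49.5 deg - a); 20 mm when a is 49.5 deg or more.
- post_top (a point): top of the slotted aluminium post, 93 mm from the shaft along the stand's +x, 78 mm above the table; post 10 mm thick, 28 mm wide. A red line on the base runs from the shaft to it.
- washer_top (a point): on the shaft's axis, 51 mm above the table: where the brass spring washer's top (35 mm diameter) is when free. It is pushed down 5 mm to a hard stop, 4 N at first, 9 N at the stop, and springs back. Fully home, the gear lies on it with its underside 46 mm above the table. This point does not move.
- amber_bottle: small amber bottle with a yellow cap, 44 mm diameter, 95 mm tall; origin under its centre. A bystander.
- clear_bottle: small clear bottle with a white cap, 48 mm diameter, 85 mm tall; origin under its centre. A bystander.
- slide_carton: grey carton with a red label, 80 x 150 x 50 mm; origin under its centre. A bystander.
- screwdriver: screwdriver with an orange handle lying on the table, 180 mm long; origin under its middle, blade along its +x. A bystander.
- pinion: small blue gear lying flat, 39 mm diameter, 12 mm thick; origin under its centre. A bystander, not the gear to fit.
- hex_key: dark L-shaped hex key lying on the table, 95 x 26 mm, 5 mm thick; origin under the middle of its long leg. A bystander.
- beaker: small white plastic cup, 60 mm diameter, 75 mm tall; origin under its centre. A bystander.
Not all that is in view belongs to the job. Of the things shaped like the gear, the yellow one is meant.

How it is judged:
On the way, in this order (a step that is already met when the one before it is completed fails the run):
1. the gear is held in the fingers, lifted clear of the table (height (world z) of gear above 0.05 m and contact force between the fingers and gear above 2 N), for 0.2 s.
2. the shaft's end is through the gear's bore (horizontal distance between gear and stand below 0.004 m and z of gear in the frame of stand below 0.085 m and angle between gear's own z axis and vertical below 0.15 rad), for 0.1 s.
At the end, for the whole second after the job is handed in: Gear on the shaft (axes within 3 mm, upright), pressed against the spring washer to within 2 mm of fully home, possible only with the pad on a flat; screw end within 6.5 mm of the shaft-to-post line, on the post's side; at rest, the fingers still holding it (over 3 N) (horizontal distance between gear and stand below 0.003 m and z of gear in the frame of stand between 0.043 and 0.048 m and angle between gear's own z axis and vertical below 0.1 rad and x of gear_screw in the frame of stand above 0.02 m and y of gear_screw in the frame of stand between -0.0065 and 0.0065 m and contact force between the fingers and gear above 3 N and linear speed of gear below 0.02 m/s); the arm keeps its last pose, push and grip.
It fails at once if a bystander (bottle, carton, screwdriver, small gear, hex key or cup) is moved more than 30 mm (distance of any of amber_bottle, clear_bottle, slide_carton, screwdriver, pinion, hex_key, beaker from where it was at the start of the episode above 0.03 m).
It also fails if it takes over 64 s, if anything falls off the work surface, if the arm or the gripper's body presses on something with over 40 N, if the wrist force passes 120 N, or if a joint passes its speed limit or range.

## Working session

There is one attempt and no reset: what is moved stays moved. The work goes in short steps, Python scripts to look and compute and a shell command to move; the robot and the scene stay as the last step left them, time stands still between calls to the robot, and variables do not carry over. Pictures are saved under pics/ and viewed, and the job is handed in when it is done.

```bash
ls; mkdir -p pics; cat > h.py <<'E'
import numpy as np, cv2
from station import manip
from scipy.spatial.transform import Rotation as R
def snap(n):
    s=manip.snapshot(n); return s
def save(s,name,box=None,scale=1):
    f=s['frame'][:,:,::-1]
    if box: x0,y0,x1,y1=box; f=f[y0:y1,x0:x1]
    if scale!=1: f=cv2.resize(f,None,fx=scale,fy=scale,interpolation=cv2.INTER_CUBIC)
    cv2.imwrite('pics/'+name,f)
def cloud(s):
    K=s['camera_matrix'];d=s['depth'];Rm,_=cv2.Rodrigues(np.array(s['rvec'],float));t=np.array(s['tvec']).ravel()
    v,u=np.mgrid[0:d.shape[0],0:d.shape[1]]
    P=np.stack([(u-K[0,2])/K[0,0]*d,(v-K[1,2])/K[1,1]*d,d],-1)
    return (P-t)@Rm
def proj(s,p):
    return cv2.projectPoints(np.array(p,float).reshape(-1,3),np.array(s['rvec'],float),np.array(s['tvec'],float),s['camera_matrix'],None)[0].reshape(-1,2)
E
python3 - <<'E'
from h import *
import pickle
for n in('scene','top'):
    s=snap(n);save(s,n+'0.png');pickle.dump(s,open(n+'0.pkl','wb'))
print(manip.sense())
E
```

```text
pics
{'t': 0.1, 'q': array([ 9.42477041e-01,  5.28350004e-01,  1.43381108e+00, -5.23281035e-06,
        1.18139072e+00, -1.78491622e-01]), 'qd': array([-0.00092919, -0.00209835, -0.00108655, -0.00035469,  0.00063491,
       -0.00026997]), 'tau': array([-5.41718009e-05, -4.43301558e+01, -1.78586501e+01, -2.46874961e-04,
        3.82455459e-03, -1.35475196e-05]), 'tcp_pos': array([0.2713071 , 0.56226326, 0.20803403]), 'tool_rot': array([ 0.68993468, -0.1579702 ,  0.15742953, -0.68865921]), 'force': array([ 1.05337826, -0.24251669,  0.27899951]), 'ft_torque': array([ 0.02614671,  0.01959916, -0.00390583]), 'finger_gap': 0.9993636491565165}
```

View pics/scene0.png

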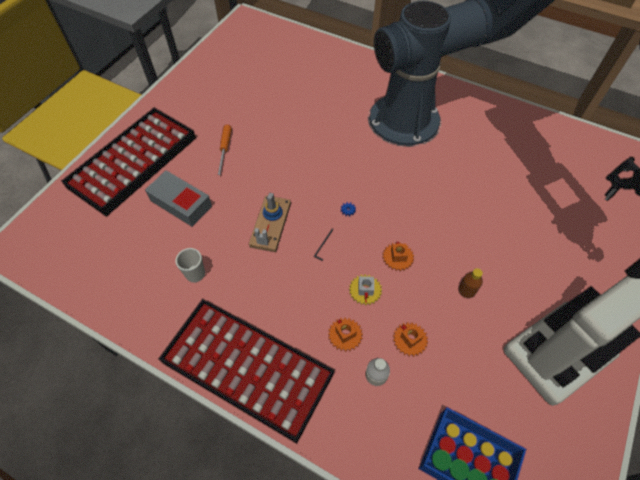

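View pics/top0.png

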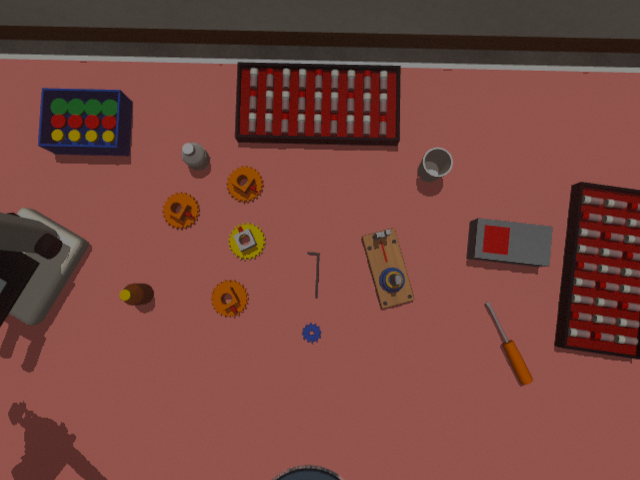

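Things that could be taken for the gear, in the scene view: yellow (366,289), orange (398,256), (345,334) and (410,338), and blue pinion (348,209). In the top view the yellow one is at (247,241). I choose the yellow one and will check it in a crop.

```bash
python3 - <<'E'
from h import *
import pickle
for n,box in(('scene',(330,260,400,320)),('top',(210,205,285,280))):
    s=pickle.load(open(n+'0.pkl','rb'))
    f=s['frame'];P=cloud(s)
    hsv=cv2.cvtColor(f,cv2.COLOR_RGB2HSV)
    save(s,n+'_gear.png',box,7)
    x0,y0,x1,y1=box
    c=P[y0:y1,x0:x1].reshape(-1,3);h=hsv[y0:y1,x0:x1].reshape(-1,3)
    y=(abs(h[:,0].astype(int)-28)<6)&(h[:,1]>150)&(h[:,2]>90)&(c[:,2]>0.003)&(c[:,2]<0.012)
    q=c[y];print(n,'disc',y.sum(),cv2.minEnclosingCircle(q[:,:2].astype(np.float32)),np.median(q[:,2]))
    t=(c[:,2]>0.033)&(c[:,2]<0.043);q=c[t]
    r=cv2.minAreaRect(q[:,:2].astype(np.float32));print('hub',t.sum(),r,np.median(q[:,2]))
    rd=((h[:,0]<6)|(h[:,0]>174))&(h[:,1]>150)&(c[:,2]>0.014);q=c[rd];print('red',rd.sum(),np.median(q,0) if len(q) else '')
# stand
for n,box in(('scene',(245,190,295,255)),('top',(355,222,420,315))):
    s=pickle.load(open(n+'0.pkl','rb'));P=cloud(s);save(s,n+'_stand.png',box,6)
    x0,y0,x1,y1=box;c=P[y0:y1,x0:x1].reshape(-1,3)
    t=(c[:,2]>0.087)&(c[:,2]<.105);print(n,'shaft',t.sum(),c[t].mean(0) if t.any() else'')
    t=(c[:,2]>0.07)&(c[:,2]<.084);print('post',t.sum(),c[t].mean(0) if t.any() else'')
    t=(c[:,2]>0.013)&(c[:,2]<.027);print('base',t.sum(),cv2.minAreaRect(c[t][:,:2].astype(np.float32)))
E
```

```text
scene disc 283 ((0.5657199025154114, 0.14467549324035645), 0.03616154566407204) 0.008466809116162191
hub 158 ((0.6025812029838562, 0.15191808342933655), (0.11756405234336853, 0.039253827184438705), 12.21879768371582) 0.03817592531956274
red 12 [0.58507068 0.15462477 0.02787987]
top disc 522 ((0.5612540245056152, 0.1406700164079666), 0.03851406276226044) 0.00708936272166761
hub 190 ((0.5610061883926392, 0.14069555699825287), (0.034256137907505035, 0.03413897380232811), 26.676204681396484) 0.03678141576954341
red 12 [0.58349086 0.15114569 0.02582863]
scene shaft 40 [ 0.49222055 -0.15602272  0.09352254]
post 67 [ 0.55046884 -0.13865308  0.07710517]
base 972 ((0.5156493782997131, -0.14980359375476837), (0.15851199626922607, 0.07102049142122269), 16.315908432006836)
top shaft 69 [ 0.48729978 -0.16008402  0.09339589]
post 66 [ 0.55854327 -0.1379526   0.07649388]
base 2052 ((0.5113928318023682, -0.15323740243911743), (0.15478137135505676, 0.07088305801153183), 16.55227279663086)
```

View pics/top_gear.png

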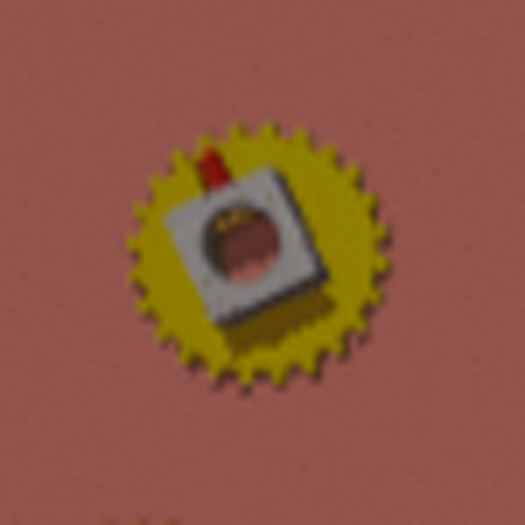

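View pics/top_stand.png

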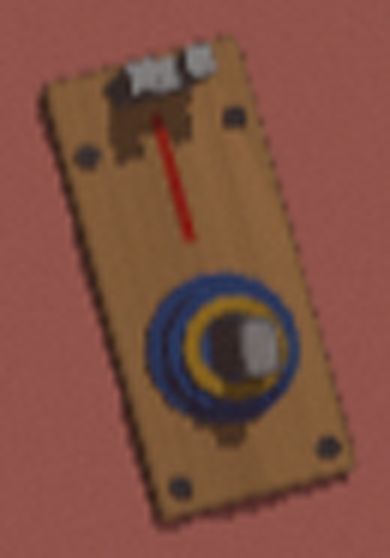

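View pics/scene_stand.png

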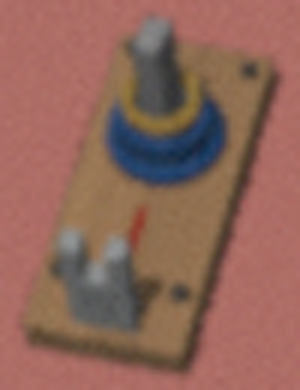

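The crop confirms it: yellow disc, silver hub, and a red screw pointing up-left at crop (210,165). The stand crops show the shaft's top as a bright rectangle at crop (262,347) and the red line running to the post at crop (165,75). Next I estimate the shaft's angle and the tool's yaw.

```bash
cat >> h.py <<'E'
def st():
    m=manip.sense(); r=R.from_quat(m['tool_rot']).as_matrix()
    print('t %.2f'%m['t'],'tcp',np.round(m['tcp_pos'],4),'q',np.round(m['q'],3),'F',np.round(m['force'],1),'gap_mm %.2f'%(m['finger_gap']*85.4), 'jaw yaw %.1f'%np.degrees(np.arctan2(r[1,2],r[0,2])),'tool y',np.round(r[:,1],3))
    return m,r
def go(p,yaw):
    m,r=st(); p=np.array(p)
    # desired: tool y down, z at yaw
    z=np.array([np.cos(np.radians(yaw)),np.sin(np.radians(yaw)),0]);y=np.array([0,0,-1.]);x=np.cross(y,z)
    T=np.stack([x,y,z],1); d=r.T@(p-m['tcp_pos'])*100
    rv=(R.from_matrix(r.T@T)).as_rotvec()
    print('shift cm',np.round(d,2),'rotvec',np.round(rv,3))
E
python3 - <<'E'
from h import *
import pickle
m,r=st();print(r)
for n,box in(('scene',(245,190,295,255)),('top',(355,222,420,315))):
    s=pickle.load(open(n+'0.pkl','rb'));P=cloud(s)
    x0,y0,x1,y1=box;c=P[y0:y1,x0:x1].reshape(-1,3)
    t=(c[:,2]>0.09)&(c[:,2]<.1);print(n,cv2.minAreaRect((c[t][:,:2]*1000).astype(np.float32)),np.median(c[t][:,2]))
    print(np.round(c[t]*1000).astype(int)[:,:2].tolist())
go((0.487,-0.1605,0.18),16.5)
E
```

```text
t 0.10 tcp [0.2713 0.5623 0.208 ] q [ 0.942  0.528  1.434 -0.     1.181 -0.178] F [ 1.1 -0.2  0.3] gap_mm 85.35 jaw yaw 64.2 tool y [-0.001 -0.002 -1.   ]
[[ 9.00522718e-01 -1.14764399e-03  4.34807448e-01]
 [-4.34808827e-01 -1.58783003e-03  9.00521384e-01]
 [-3.43077637e-04 -9.99998081e-01 -1.92888275e-03]]
scene ((491.1705627441406, -156.2744140625), (17.02769660949707, 11.82148265838623), 2.1561121940612793) 0.09402933049098348
[[487, -161], [485, -159], [484, -157], [490, -162], [487, -161], [487, -158], [487, -155], [484, -155], [483, -153], [493, -161], [491, -159], [490, -157], [487, -156], [487, -153], [485, -151], [495, -162], [492, -161], [495, -156], [491, -156], [491, -153], [487, -153], [497, -161], [497, -158], [497, -155], [494, -155], [490, -154], [491, -150], [499, -160], [499, -157], [496, -153], [493, -152], [499, -157], [500, -154], [497, -152], [496, -151]]
top ((487.5713806152344, -160.73287963867188), (17.066070556640625, 13.218034744262695), 2.1913442611694336) 0.09382477392149197
[[496, -156], [496, -158], [496, -159], [496, -161], [496, -163], [494, -154], [4
[... 278 characters left out ...]
157], [488, -160], [488, -161], [489, -163], [489, -165], [486, -154], [486, -156], [487, -157], [487, -160], [487, -161], [487, -163], [487, -165], [485, -154], [485, -156], [485, -158], [485, -159], [485, -161], [485, -163], [485, -166], [483, -156], [483, -158], [483, -160], [483, -162], [483, -163], [483, -165], [483, -168], [481, -156], [481, -158], [481, -160], [481, -161], [481, -163], [481, -166], [481, -167], [479, -156], [479, -158], [479, -160], [479, -162], [479, -165]]
t 0.10 tcp [0.2713 0.5623 0.208 ] q [ 0.942  0.528  1.434 -0.     1.181 -0.178] F [ 1.1 -0.2  0.3] gap_mm 85.35 jaw yaw 64.2 tool y [-0.001 -0.002 -1.   ]
shift cm [ 50.85   2.89 -55.7 ] rotvec [0.002 0.833 0.   ]
```

Post direction is yaw 16.5° and the shaft axis is (0.487,-0.1605). The flats appear to face about yaw 92°. I go over the shaft with the jaws at yaw 92°.

```bash
R="50.85,0.9,-55.7,0,-0.485,0,4"; python3 -m handwheel '[50.85,0.9,-55.7,0,-0.485,0,4, 50.85,0.9,-55.7,0,-0.485,0,4, 50.85,0.9,-55.7,0,-0.485,0,4, 50.85,0.9,-55.7,0,-0.485,0,4, 50.85,0.9,-55.7,0,-0.485,0,4, 50.85,0.9,-55.7,0,-0.485,0,4, 50.85,0.9,-55.7,0,-0.485,0,4, 50.85,0.9,-55.7,0,-0.485,0,4, 50.85,0.9,-55.7,0,-0.485,0,4, 50.85,0.9,-55.7,0,-0.485,0,4]' 20; python3 -c "
from h import *
go((0.487,-0.1605,0.2),92)"
```

```text
t: 0.93
tcp_pos: [0.3896, 0.1661, 0.2039]
tool_rot: [0.707, 0.013, -0.013, -0.707]
force: [1.0, -0.9, -0.7]
finger_gap: 0.472
t 0.93 tcp [0.3896 0.1661 0.2039] q [ 0.138  0.265  1.919  0.     0.958 -1.469] F [ 1.  -0.9 -0.7] gap_mm 40.33 jaw yaw 92.0 tool y [-0. -0. -1.]
shift cm [  8.57   0.39 -32.98] rotvec [ 0.     0.001 -0.   ]
```

```bash
python3 -m handwheel '[8.55,0.4,-33,0,0,0,4, 8.55,0.4,-33,0,0,0,4, 8.55,0.4,-33,0,0,0,4, 8.55,0.4,-33,0,0,0,4, 8.55,0.4,-33,0,0,0,4, 8.55,0.4,-33,0,0,0,4, 8.55,0.4,-33,0,0,0,4, 8.55,0.4,-33,0,0,0,4, 8.55,0.4,-33,0,0,0,4, 8.55,0.4,-33,0,0,0,4]'; python3 -c "
from h import *
go((0.487,-0.1605,0.087),92)"
```

```text
t: 1.77
tcp_pos: [0.4877, -0.162, 0.1996]
tool_rot: [0.707, 0.011, -0.011, -0.707]
force: [-0.7, 0.6, 0.1]
finger_gap: 0.469
t 1.77 tcp [ 0.4877 -0.162   0.1996] q [-0.538  0.391  1.72  -0.     1.03  -2.14 ] F [-0.7  0.6  0.1] gap_mm 40.06 jaw yaw 91.8 tool y [ 0.001 -0.001 -1.   ]
shift cm [-0.07 11.26  0.16] rotvec [ 0.001 -0.004  0.001]
```

```bash
python3 -m handwheel '[0,4,0.1,0,0,0,4, 0,8,0.15,0,0,0,4, 0,11.25,0.15,0,0,0,4, 0,11.25,0.15,0,0,0,4, 0,11.25,0.15,0,0,0,0, 0,11.25,0.15,0,0,0,0, 0,11.25,0.15,0,0,0,0, 0,11.25,0.15,0,0,0,0, 0,11.25,0.15,0,0,0,0, 0,11.25,0.15,0,0,0,0]' 20; python3 -c "
from h import *
st()"
```

```text
t: 2.6
tcp_pos: [0.4874, -0.1577, 0.0888]
tool_rot: [0.707, 0.013, -0.012, -0.707]
force: [-0.1, 0.2, 0.1]
finger_gap: 0.001
t 2.60 tcp [ 0.4874 -0.1577  0.0888] q [-0.531  0.563  1.823  0.     0.752 -2.137] F [-0.1  0.2  0.1] gap_mm 0.10 jaw yaw 92.0 tool y [ 0.002 -0.001 -1.   ]
```

The gap reads shut, so something's off. I'll take a look.

```bash
python3 - <<'E'
from h import *
s=snap('top');save(s,'top1.png',(330,200,450,320),5)
print(proj(s,[[.487,-.1605,.095],[.4874,-.1577,.072]]))
s=snap('scene');save(s,'scene1.png',(210,140,330,260),5)
print(proj(s,[[.487,-.1605,.095],[.4874,-.1577,.072]]));st()
E
```

```text
[[397.63055307 279.78389979]
 [394.06669654 279.59260072]]
[[269.28745359 193.83961184]
 [270.95543579 199.94798837]]
t 2.70 tcp [ 0.487  -0.1576  0.0882] q [-0.531  0.564  1.824 -0.     0.752 -2.137] F [0.1 0.4 0.4] gap_mm -0.30 jaw yaw 92.0 tool y [ 0.001 -0.001 -1.   ]
```

View pics/top1.png

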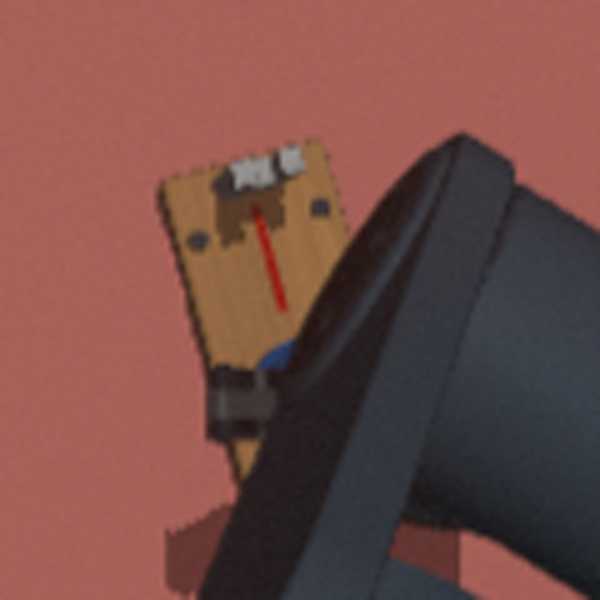

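View pics/scene1.png

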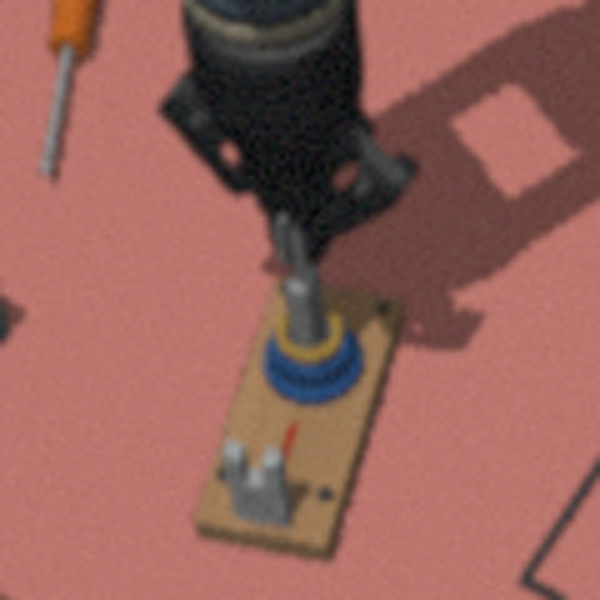

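```bash
python3 - <<'E'
from h import *
for n,box in(('scene',(210,140,330,260)),('top',(330,200,450,320))):
    s=snap(n);P=cloud(s);x0,y0,x1,y1=box
    if n=='scene':
        # print column strip along fingers
        for v in range(176,206,2):
            print(v,[tuple(np.round(P[v,u]*1000).astype(int)) for u in (266,268,270,272)])
    else:
        for v in (276,280,284):
            print(v,[tuple(np.round(P[v,u]*1000).astype(int)) for u in range(372,396,4)])
E
```

```text
176 [(np.int64(506), np.int64(-148), np.int64(192)), (np.int64(503), np.int64(-144), np.int64(191)), (np.int64(504), np.int64(-138), np.int64(195)), (np.int64(493), np.int64(-141), np.int64(182))]
178 [(np.int64(505), np.int64(-149), np.int64(184)), (np.int64(505), np.int64(-144), np.int64(186)), (np.int64(502), np.int64(-140), np.int64(186)), (np.int64(495), np.int64(-140), np.int64(178))]
180 [(np.int64(496), np.int64(-157), np.int64(161)), (np.int64(504), np.int64(-145), np.int64(177)), (np.int64(504), np.int64(-139), np.int64(181)), (np.int64(495), np.int64(-141), np.int64(170))]
182 [(np.int64(494), np.int64(-160), np.int64(150)), (np.int64(498), np.int64(-150), np.int64(160)), (np.int64(499), np.int64(-144), np.int64(165)), (np.int64(495), np.int64(-141), np.int64(162))]
184 [(np.int64(497), np.int64(-158), np.int64(147)), (np.int64(498), np.int64(-151), np.int64(153)), (np.int64(497), np.int64(-147), np.int64(154)), (np.int64(496), np.int64(-141), np.int64(156))]
186 [(np.int64(497), np.int64(-159), np.int64(139)), (np.int64(498), np.int64(-153), np.int64(143)), (np.int64(494)
[... 1999 characters left out ...]
t64(-122), np.int64(184)), (np.int64(488), np.int64(-93), np.int64(414)), (np.int64(488), np.int64(-95), np.int64(426))]
280 [(np.int64(485), np.int64(-99), np.int64(203)), (np.int64(485), np.int64(-105), np.int64(207)), (np.int64(485), np.int64(-111), np.int64(212)), (np.int64(485), np.int64(-117), np.int64(215)), (np.int64(484), np.int64(-93), np.int64(415)), (np.int64(484), np.int64(-93), np.int64(438))]
284 [(np.int64(478), np.int64(-100), np.int64(200)), (np.int64(478), np.int64(-106), np.int64(203)), (np.int64(478), np.int64(-114), np.int64(195)), (np.int64(479), np.int64(-90), np.int64(398)), (np.int64(479), np.int64(-90), np.int64(429)), (np.int64(479), np.int64(-91), np.int64(455))]
```

```bash
python3 - <<'E'
import cv2
f=cv2.imread('pics/scene1.png')[150:400,150:450];cv2.imwrite('pics/scene1b.png',cv2.resize(f,None,fx=2,fy=2,interpolation=cv2.INTER_LINEAR))
E
```

```text
(no output)
```

View pics/scene1b.png

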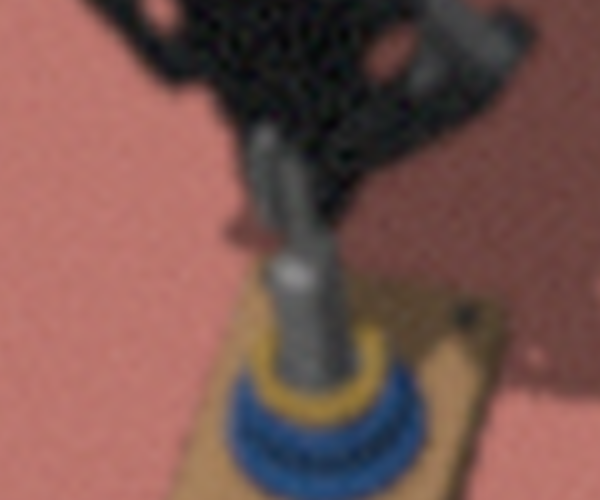

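The fingers closed in the air, and the picture shows why: their tips are around z≈0.115 (scene px 270,193). That's well above where "17 mm ahead of the TCP" would put them, with the shaft's top visible just below at (270,197). I open, lower 2 cm in the same line, and close again to feel.

```bash
python3 -m handwheel '[0,0,-0.25,0,0,0,4, 0,0,-0.25,0,0,0,4, 0,0,-0.25,0,0,0,4, 0,0,-0.25,0,0,0,4, 0,0,-0.25,0,0,0,4, 0,0,-0.25,0,0,0,4]' 20; python3 - <<'E'
from h import *
st()
s=snap('scene');save(s,'scene2.png',(240,160,300,220),10)
P=cloud(s)
st()
E
```

```text
t: 3.3
tcp_pos: [0.4867, -0.1599, 0.0874]
tool_rot: [-0.707, -0.012, 0.013, 0.707]
force: [0.1, 0.8, 0.2]
finger_gap: 0.471
t 3.30 tcp [ 0.4867 -0.1599  0.0874] q [-0.536  0.567  1.822 -0.     0.753 -2.142] F [0.1 0.8 0.2] gap_mm 40.19 jaw yaw 92.0 tool y [-0.  0. -1.]
t 3.35 tcp [ 0.4868 -0.1598  0.0874] q [-0.536  0.567  1.822  0.     0.753 -2.142] F [-0.3 -0.2  0.1] gap_mm 39.85 jaw yaw 92.0 tool y [-0.  0. -1.]
```

View pics/scene2.png

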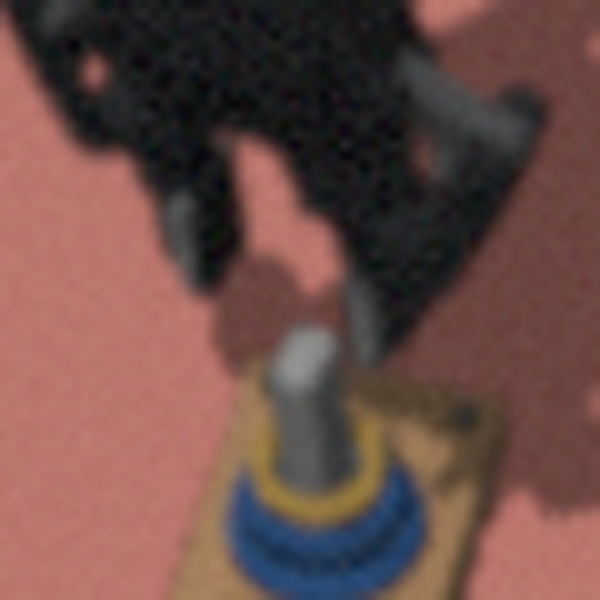

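```bash
python3 - <<'E'
from h import *
s=snap('scene');P=cloud(s)
np.set_printoptions(suppress=True)
for u,v in((259,184),(260,186),(260,188),(260,189),(275,190),(276,192),(276,194),(277,195)):
    print(u,v,np.round(P[v,u]*1000))
for z in(.07,.08,.09,.1,.11,.12): print(z,proj(s,[[.497,-.160+.02,z],[.497,-.160-.02,z]]).round(1).tolist())
E
```

```text
259 184 [ 499. -177.  138.]
260 186 [ 495. -179.  124.]
260 188 [ 497. -178.  119.]
260 189 [ 498. -178.  116.]
275 190 [ 496. -135.  137.]
276 192 [ 495. -133.  129.]
276 194 [ 498. -132.  125.]
277 195 [ 495. -131.  119.]
0.07 [[275.1, 206.0], [261.4, 199.7]]
0.08 [[274.8, 203.6], [261.0, 197.3]]
0.09 [[274.5, 201.2], [260.5, 194.9]]
0.1 [[274.2, 198.8], [260.1, 192.4]]
0.11 [[273.8, 196.3], [259.7, 189.9]]
0.12 [[273.5, 193.8], [259.3, 187.4]]
```

Depth puts the fingertips at z≈0.115 while the TCP reads 0.087, so the real tips are about 43 mm higher than described. I'll work by the pictures and touch: lower 3.5 cm, then close.

```bash
python3 -m handwheel '[0,1.2,-0.05,0,0,0,4, 0,2.4,-0.05,0,0,0,4, 0,3.5,-0.05,0,0,0,4, 0,3.5,-0.05,0,0,0,4]' 20; python3 - <<'E'
from h import *
st()
s=snap('scene');save(s,'scene3.png',(240,160,300,220),10)
E
```

```text
t: 3.73
tcp_pos: [0.4856, -0.1597, 0.0509]
tool_rot: [-0.706, -0.011, 0.014, 0.708]
force: [-0.2, 0.2, -0.2]
finger_gap: 0.468
t 3.73 tcp [ 0.4856 -0.1597  0.0509] q [-0.537  0.633  1.842 -0.     0.67  -2.143] F [-0.2  0.2 -0.2] gap_mm 40.01 jaw yaw 92.0 tool y [-0.003  0.002 -1.   ]
```

View pics/scene3.png

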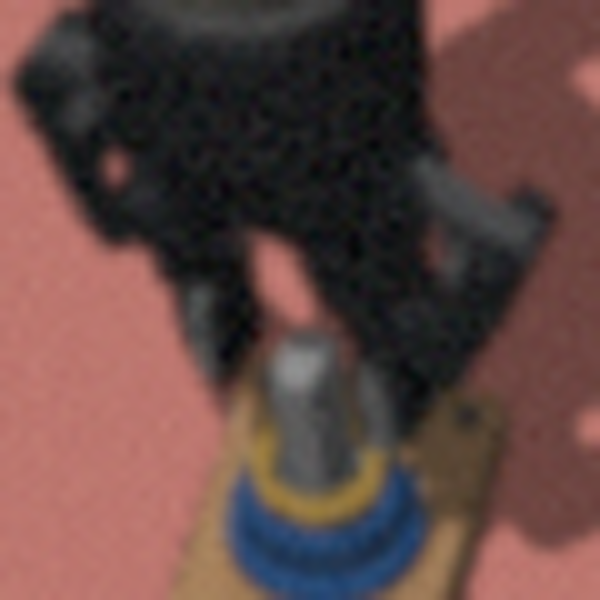

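The fingers now straddle the shaft: left tip at crop (225,385), right tip at (380,440), shaft between them at (305,400). I close to feel it.

```bash
python3 -m handwheel '[0,0,0,0,0,0,0, 0,0,0,0,0,0,0, 0,0,0,0,0,0,0, 0,0,0,0,0,0,0, 0,0,0,0,0,0,0, 0,0,0,0,0,0,0]' 20; python3 - <<'E'
from h import *
st()
E
```

```text
t: 4.28
tcp_pos: [0.4871, -0.1595, 0.0531]
tool_rot: [-0.707, -0.013, 0.012, 0.707]
force: [0.8, 5.1, 3.8]
finger_gap: 0.148
t 4.28 tcp [ 0.4871 -0.1595  0.0531] q [-5.360e-01  6.290e-01  1.841e+00  2.000e-03  6.720e-01 -2.142e+00] F [0.8 5.1 3.8] gap_mm 12.65 jaw yaw 92.0 tool y [ 0.001  0.001 -1.   ]
```

It reads 12.6 mm, so the fingers lie square on the flats at yaw 92.0°. Now I turn the shaft by -75.5° to yaw 16.5°.

```bash
python3 -m handwheel '[0,0,0,0,0.11,0,0, 0,0,0,0,0.22,0,0, 0,0,0,0,0.33,0,0, 0,0,0,0,0.44,0,0, 0,0,0,0,0.55,0,0, 0,0,0,0,0.66,0,0, 0,0,0,0,0.77,0,0, 0,0,0,0,0.88,0,0, 0,0,0,0,0.99,0,0, 0,0,0,0,1.1,0,0]' 40; python3 - <<'E'
from h import *
go((.487,-.1595,.053),16.5)
E
```

```text
t: 5.12
tcp_pos: [0.4879, -0.1579, 0.0532]
tool_rot: [-0.607, 0.361, -0.361, 0.609]
force: [5.6, 11.3, 3.2]
finger_gap: 0.138
t 5.12 tcp [ 0.4879 -0.1579  0.0532] q [-0.534  0.628  1.841  0.006  0.672 -1.037] F [ 5.6 11.3  3.2] gap_mm 11.80 jaw yaw 28.6 tool y [ 0.002  0.003 -1.   ]
shift cm [ 0.09  0.02 -0.16] rotvec [-0.003  0.211 -0.002]
```

```bash
python3 -m handwheel '[0,0,0,0,0.11,0,0, 0,0,0,0,0.211,0,0, 0,0,0,0,0.211,0,0, 0,0,0,0,0.211,0,0, 0,0,0,0,0.211,0,0]' 40; python3 - <<'E'
from h import *
go((.487,-.1595,.053),16.5)
E
python3 -m handwheel '[0,0,0,0,0,0,4, 0,0,0,0,0,0,4, 0,0,0,0,0,0,4]' 20;python3 - <<'E'
from h import *
st()
E
python3 -m handwheel '[0,0,0,0,0,0,0, 0,0,0,0,0,0,0, 0,0,0,0,0,0,0, 0,0,0,0,0,0,0, 0,0,0,0,0,0,0]' 20;python3 - <<'E'
from h import *
st()
E
```

```text
t: 5.53
tcp_pos: [0.4883, -0.1578, 0.0532]
tool_rot: [-0.566, 0.422, -0.422, 0.569]
force: [5.9, 12.0, 3.1]
finger_gap: 0.139
t 5.53 tcp [ 0.4883 -0.1578  0.0532] q [-0.533  0.629  1.841  0.007  0.671 -0.831] F [ 5.9 12.   3.1] gap_mm 11.91 jaw yaw 16.8 tool y [ 0.003  0.003 -1.   ]
shift cm [ 0.13  0.02 -0.18] rotvec [-0.004  0.005 -0.002]
t: 5.78
tcp_pos: [0.487, -0.161, 0.0528]
tool_rot: [0.568, -0.421, 0.421, -0.568]
force: [0.5, 0.4, -0.4]
finger_gap: 0.467
t 5.78 tcp [ 0.487  -0.161   0.0528] q [-5.370e-01  6.290e-01  1.841e+00 -1.000e-03  6.700e-01 -8.310e-01] F [ 0.5  0.4 -0.4] gap_mm 39.87 jaw yaw 16.9 tool y [ 0.    -0.001 -1.   ]
t: 6.2
tcp_pos: [0.4891, -0.1604, 0.0528]
tool_rot: [-0.567, 0.42, -0.423, 0.569]
force: [6.2, 4.9, -0.5]
finger_gap: 0.145
t 6.20 tcp [ 0.4891 -0.1604  0.0528] q [-0.536  0.63   1.839  0.004  0.669 -0.831] F [ 6.2  4.9 -0.5] gap_mm 12.41 jaw yaw 16.8 tool y [ 0.005 -0.    -1.   ]
```

The opening reads 12.4 mm square, so a flat faces the post at yaw 16.8°. The side force says the shaft lies about 2–3 mm off in the arm's coordinates. I open, shift, turn 90° to yaw -73.5° and feel across the round sides to centre the other axis.

```bash
python3 -m handwheel '[0,0,0,0,0,0,4, 0,0,0,0,0,0,4, -0.2,0,0.3,0,0.12,0,4, -0.2,0,0.3,0,0.24,0,4, -0.2,0,0.3,0,0.36,0,4, -0.2,0,0.3,0,0.48,0,4, -0.2,0,0.3,0,0.6,0,4, -0.2,0,0.3,0,0.72,0,4, -0.2,0,0.3,0,0.84,0,4, -0.2,0,0.3,0,0.96,0,4]' 20;python3 -m handwheel '[0,0,0,0,0.12,0,4, 0,0,0,0,0.24,0,4, 0,0,0,0,0.36,0,4, 0,0,0,0,0.48,0,4, 0,0,0,0,0.61,0,4, 0,0,0,0,0.61,0,4, 0,0,0,0,0.61,0,4]' 20;python3 - <<'E'
from h import *
st()
E
python3 -m handwheel '[0,0,0,0,0,0,0, 0,0,0,0,0,0,0, 0,0,0,0,0,0,0, 0,0,0,0,0,0,0, 0,0,0,0,0,0,0]' 20;python3 - <<'E'
from h import *
st()
E
```

```text
t: 7.03
tcp_pos: [0.4886, -0.1579, 0.0524]
tool_rot: [-0.308, 0.637, -0.637, 0.307]
force: [0.2, 0.0, 0.6]
finger_gap: 0.47
t: 7.62
tcp_pos: [0.4888, -0.1578, 0.0524]
tool_rot: [-0.105, 0.699, -0.699, 0.105]
force: [-0.1, 0.1, 0.2]
finger_gap: 0.469
t 7.62 tcp [ 0.4888 -0.1578  0.0524] q [-0.53   0.631  1.838 -0.     0.673  0.743] F [-0.1  0.1  0.2] gap_mm 40.04 jaw yaw -72.9 tool y [-0.001  0.    -1.   ]
t: 8.03
tcp_pos: [0.4895, -0.1591, 0.0527]
tool_rot: [0.105, -0.698, 0.7, -0.105]
force: [-1.0, -4.6, 0.5]
finger_gap: 0.221
t 8.03 tcp [ 0.4895 -0.1591  0.0527] q [-0.531  0.631  1.837 -0.002  0.672  0.744] F [-1.  -4.6  0.5] gap_mm 18.86 jaw yaw -72.9 tool y [ 0.001 -0.002 -1.   ]
```

The round sides read 18.9 mm, as expected, which centres the shaft near (0.4895,-0.1592) in arm coordinates. Now to the gear.

```bash
python3 -m handwheel '[0,0,0,0,0,0,4, 0,0,0,0,0,0,4, 0,-4,0,0,0,0,4, 0,-7,0,0,0,0,6, 0,-7,0,0,0,0,6, 0,-7,0,0,0,0,6]' 20;python3 - <<'E'
from h import *
go((.563,.142,.10),-63.3)
E
```

```text
t: 8.53
tcp_pos: [0.4902, -0.1577, 0.1239]
tool_rot: [0.103, -0.699, 0.7, -0.105]
force: [0.2, 0.2, -0.4]
finger_gap: 0.698
t 8.53 tcp [ 0.4902 -0.1577  0.1239] q [-0.529  0.506  1.792  0.     0.84   0.745] F [ 0.2  0.2 -0.4] gap_mm 59.61 jaw yaw -73.0 tool y [ 0.003 -0.001 -1.   ]
shift cm [-15.72   2.37 -26.55] rotvec [-0.003 -0.17  -0.003]
```

```bash
python3 -m handwheel '[-15.7,2.4,-26.55,0,-0.17,0,6, -15.7,2.4,-26.55,0,-0.17,0,6, -15.7,2.4,-26.55,0,-0.17,0,6, -15.7,2.4,-26.55,0,-0.17,0,6, -15.7,2.4,-26.55,0,-0.17,0,6, -15.7,2.4,-26.55,0,-0.17,0,6, -15.7,2.4,-26.55,0,-0.17,0,6, -15.7,2.4,-26.55,0,-0.17,0,6, -15.7,2.4,-26.55,0,-0.17,0,6, -15.7,2.4,-26.55,0,-0.17,0,6]';python3 - <<'E'
from h import *
go((.563,.142,.03),-63.3)
s=snap('scene');save(s,'scene4.png',(320,220,410,310),7)
E
```

```text
t: 9.37
tcp_pos: [0.5604, 0.1432, 0.097]
tool_rot: [-0.165, 0.688, -0.688, 0.163]
force: [-0.6, -0.2, -0.8]
finger_gap: 0.702
t 9.37 tcp [0.5604 0.1432 0.097 ] q [ 0.057  0.617  1.647 -0.     0.882  1.159] F [-0.6 -0.2 -0.8] gap_mm 59.91 jaw yaw -63.1 tool y [-0.003 -0.    -1.   ]
shift cm [-0.2   6.7   0.23] rotvec [0.001 0.003 0.003]
```

View pics/scene4.png

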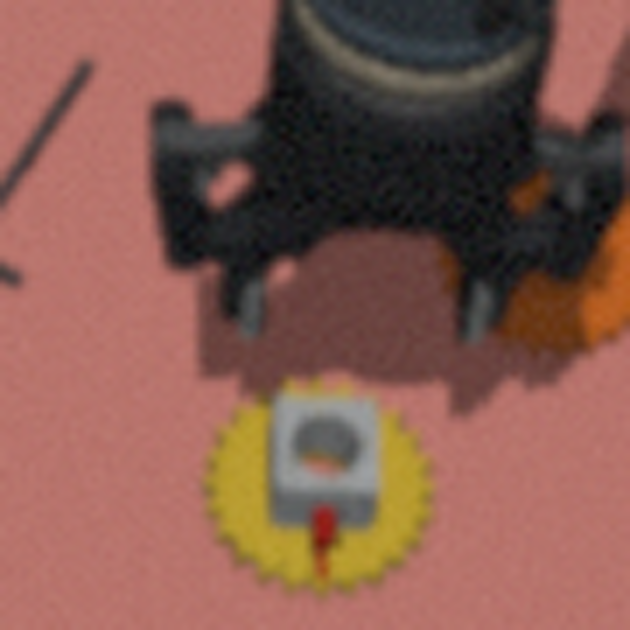

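```bash
python3 - <<'E'
from h import *
s=snap('scene');P=cloud(s);np.set_printoptions(suppress=True)
x=P[220:310,320:410];
for (a,b) in((248,322),(478,322),(248,330),(478,330),(240,300),(482,300)):
    u,v=320+a//7,220+b//7;print(u,v,np.round(P[v,u]*1000))
print(proj(s,[[.563,.142,z] for z in(.14,.1,.06,.03)]))
E
```

```text
355 266 [586. 119. 135.]
388 266 [482. 166.   7.]
355 267 [585. 119. 129.]
388 267 [481. 167.   1.]
354 262 [586. 116. 151.]
388 262 [555. 179. 156.]
[[369.56380407 261.16630448]
 [367.89939206 269.89853051]
 [366.3384203  278.08806413]
 [365.22990544 283.90381301]]
```

Fingertips are at z≈0.125 with the TCP at 0.097, the same +28 mm as at the shaft. They're centred on the gear in the jaw direction. I descend to TCP 0.0, with tips about 28 mm above the table.

```bash
python3 -m handwheel '[-0.15,3.5,0.15,0,0,0,6, -0.15,7,0.15,0,0,0,6, -0.15,9.7,0.15,0,0,0,6, -0.15,9.7,0.15,0,0,0,6, -0.15,9.7,0.15,0,0,0,6]';python3 - <<'E'
from h import *
go((.563,.142,-.012),-63.3)
s=snap('scene');save(s,'scene5.png',(320,230,410,320),7)
E
```

```text
t: 9.88
tcp_pos: [0.5624, 0.1398, 0.0004]
tool_rot: [-0.164, 0.688, -0.688, 0.161]
force: [-0.2, 0.6, 0.3]
finger_gap: 0.703
t 9.88 tcp [5.624e-01 1.398e-01 4.000e-04] q [ 0.051  0.773  1.683 -0.     0.689  1.158] F [-0.2  0.6  0.3] gap_mm 60.06 jaw yaw -63.4 tool y [-0.004 -0.    -1.   ]
shift cm [-0.16  1.24 -0.16] rotvec [ 0.002 -0.002  0.004]
```

View pics/scene5.png

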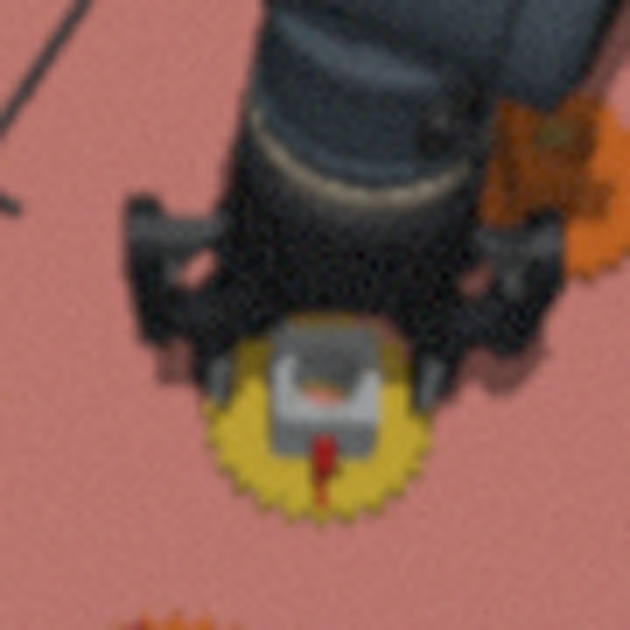

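The fingers straddle the hub evenly: tips at crop (215,400) and (428,405), hub at (325,400). I lower 1 cm and close.

```bash
python3 -m handwheel '[-0.1,0.5,-0.1,0,0,0,6, -0.1,1.0,-0.1,0,0,0,6, -0.1,1.0,-0.1,0,0,0,6, -0.1,1.0,-0.1,0,0,0,6]';python3 - <<'E'
from h import *
st()
E
python3 -m handwheel '[0,0,0,0,0,0,2, 0,0,0,0,0,0,2, 0,0,0,0,0,0,2, 0,0,0,0,0,0,2, 0,0,0,0,0,0,2, 0,0,0,0,0,0,2]' 40;python3 - <<'E'
from h import *
st()
s=snap('scene');save(s,'scene6.png',(320,230,410,320),7)
E
```

```text
t: 10.27
tcp_pos: [0.5648, 0.1429, -0.0077]
tool_rot: [0.163, -0.688, 0.688, -0.164]
force: [-0.7, -0.4, -0.3]
finger_gap: 0.704
t 10.27 tcp [ 0.5648  0.1429 -0.0077] q [ 0.056  0.788  1.681 -0.     0.671  1.161] F [-0.7 -0.4 -0.3] gap_mm 60.12 jaw yaw -63.3 tool y [ 0.001  0.    -1.   ]
t: 10.77
tcp_pos: [0.5647, 0.143, -0.0079]
tool_rot: [0.163, -0.688, 0.688, -0.164]
force: [-1.1, 0.2, 5.9]
finger_gap: 0.387
t 10.77 tcp [ 0.5647  0.143  -0.0079] q [0.056 0.788 1.681 0.    0.671 1.161] F [-1.1  0.2  5.9] gap_mm 33.03 jaw yaw -63.3 tool y [ 0.001  0.    -1.   ]
```

View pics/scene6.png

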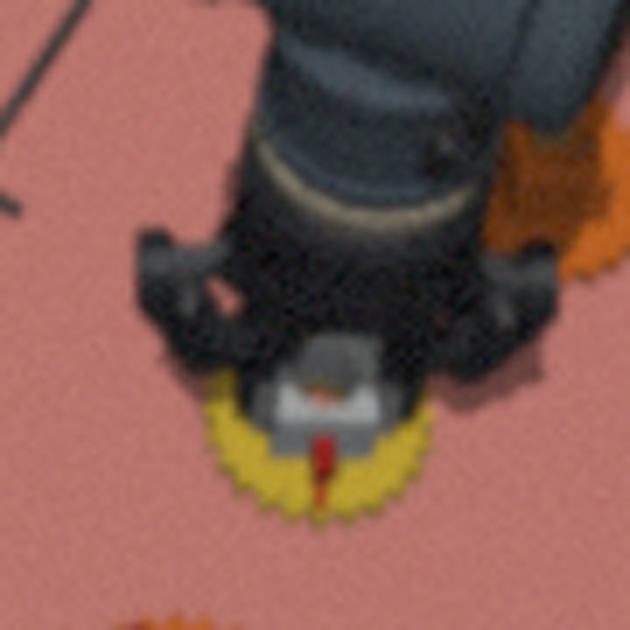

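The hub is gripped at 33.0 mm, with the red screw facing the camera at crop (322,455). I lift and carry it above the shaft.

```bash
python3 -m handwheel '[0,0,0,0,0,0,2, 0,-3,0,0,0,0,2, 0,-6,0,0,0,0,2, 0,-9,0,0,0,0,2, 0,-13.3,0,0,0,0,2, 0,-13.3,0,0,0,0,2, 0,-13.3,0,0,0,0,2]' 60;python3 - <<'E'
from h import *
go((.4895,-.1593,.125),-73.4)
E
```

```text
t: 11.4
tcp_pos: [0.5661, 0.1429, 0.1268]
tool_rot: [0.161, -0.688, 0.688, -0.165]
force: [-0.0, 0.3, -2.0]
finger_gap: 0.392
t 11.40 tcp [0.5661 0.1429 0.1268] q [ 0.056  0.576  1.619 -0.     0.941  1.161] F [-0.   0.3 -2. ] gap_mm 33.49 jaw yaw -63.3 tool y [ 0.006  0.    -1.   ]
shift cm [20.43  0.13 23.56] rotvec [-0.002  0.176 -0.005]
```

```bash
python3 -m handwheel '[20.4,0,23.55,0,0.176,0,2, 20.4,0,23.55,0,0.176,0,2, 20.4,0,23.55,0,0.176,0,2, 20.4,0,23.55,0,0.176,0,2, 20.4,0,23.55,0,0.176,0,2, 20.4,0,23.55,0,0.176,0,2, 20.4,0,23.55,0,0.176,0,2, 20.4,0,23.55,0,0.176,0,2, 20.4,0,23.55,0,0.176,0,2, 20.4,0,23.55,0,0.176,0,2]';python3 -m handwheel '[0,0,0,0,0,0,2, 0,0,0,0,0,0,2]';python3 - <<'E'
from h import *
import pickle
go((.4895,-.1593,.125),-73.4)
for n,b in(('scene',(230,150,310,250)),('top',(340,210,440,310))):
    s=snap(n);save(s,n+'7.png',b,6);pickle.dump(s,open(n+'7.pkl','wb'))
E
```

```text
t: 12.23
tcp_pos: [0.4862, -0.1596, 0.1227]
tool_rot: [-0.102, 0.701, -0.699, 0.1]
force: [0.1, 0.8, -1.8]
finger_gap: 0.387
t: 12.4
tcp_pos: [0.4872, -0.1575, 0.1236]
tool_rot: [-0.103, 0.7, -0.699, 0.102]
force: [-0.1, 0.3, -1.8]
finger_gap: 0.386
t 12.40 tcp [ 0.4872 -0.1575  0.1236] q [-0.531  0.505  1.795  0.     0.844  0.748] F [-0.1  0.3 -1.8] gap_mm 32.93 jaw yaw -73.3 tool y [-0.002  0.002 -1.   ]
shift cm [-0.17 -0.14  0.24] rotvec [0.002 0.002 0.002]
```

View pics/scene7.png

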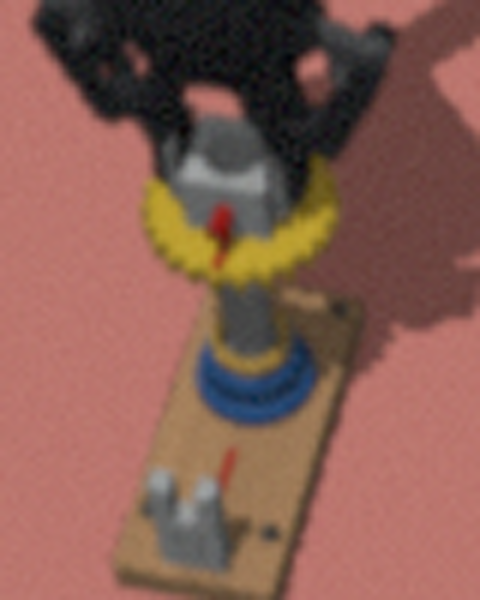

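View pics/top7.png

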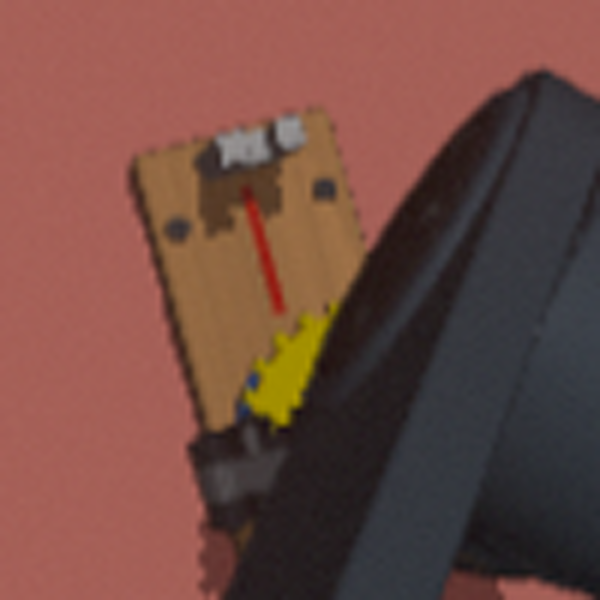

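```bash
cat > fit.py <<'E'
from h import *
import pickle
from scipy.optimize import least_squares
def ymask(f):
    h=cv2.cvtColor(f,cv2.COLOR_RGB2HSV);return ((abs(h[...,0].astype(int)-27)<7)&(h[...,1]>140)&(h[...,2]>70)).astype(np.uint8)
def bottom(m,box):
    x0,y0,x1,y1=box;o=[]
    for u in range(x0,x1):
        c=np.where(m[y0:y1,u])[0]
        if len(c): o.append((u,y0+c.max()+.5))
    return np.array(o)
def discfit(s,box,z0,init,lo=None,hi=None):
    o=bottom(ymask(s['frame']),box); a=np.linspace(0,2*np.pi,120,endpoint=False)
    def res(p):
        pts=np.concatenate([np.stack([p[0]+.0382*np.cos(a),p[1]+.0382*np.sin(a),0*a+z],1) for z in(z0,z0+.008)])
        h=cv2.convexHull(proj(s,pts).astype(np.float32))
        return [cv2.pointPolygonTest(h,(float(u),float(v)),True) for u,v in o]
    r=least_squares(res,init,diff_step=1e-3,loss='soft_l1');return r.x,np.std(r.fun),o
E
python3 - <<'E'
from fit import *
s=pickle.load(open('scene0.pkl','rb'))
x,e,o=discfit(s,(352,285,381,310),0,[.563,.142]);print('gear0 scene',x,e,len(o))
s7=pickle.load(open('scene7.pkl','rb'))
for z in(.128,.132,.136):
  x,e,o=discfit(s7,(255,180,287,203),z,[.489,-.159]);print(z,'gear7',x,e,len(o))
# shaft top in scene0: bright/grey silhouette rows
h=cv2.cvtColor(s['frame'],cv2.COLOR_RGB2HSV)
print(s['frame'][190:215:2,262:280].sum(-1)//3)
E
```

```text
gear0 scene [0.55984207 0.14259747] 0.42072395954221553 29
0.128 gear7 [ 0.48090775 -0.15916082] 0.47739796586347594 31
0.132 gear7 [ 0.48322149 -0.15733373] 0.4804372346350845 31
0.136 gear7 [ 0.48553352 -0.15550575] 0.4838439914760922 31
[[130 130 124 126 128 125 129 130 128 127 126 130 126 123 128 123 127 129]
 [127 129 125 129 131 127 124 120 117 125 126 125 127 126 126 127 126 130]
 [130 128 128 128 128 127 125 129 131 128 122 106 119 127 128 128 127 128]
 [131 124 120 114 105 108 127 135 130 116  88  73  97 116 120 123 126 128]
 [129 119 117 107  87  90 105 113 111  85  61  60  86 108 114 111 109 106]
 [128 117 116 114 112  93  83  86  79  65  55  54  77 101 105 106 103 110]
 [119 117 117 117 111  96  86  83  82  72  62  56  56  74  96 102  98 105]
 [117 112 113 112 104  86  82  84  83  76  66  52  56  70  97 103  85  93]
 [111 113 105 106 100  78  76  84  80  81  64  54  59  70  98 101  82  71]
 [116  97  88  95 101  99  86  87  82  80  69  65  77  94 102  96  74  68]
 [106  89  72  76  87  88 100 104 102 102 104 102  93  93  79  69  69  61]
 [102  81  66  61  65  73  73  83  84  87  78  72  67  61  64  67  57  49]
 [104  86  69  58  56  55  63  64  66  74  70  67  60  54  53  43  45  51]]
```

```bash
python3 - <<'E'
from fit import *
s=pickle.load(open('scene0.pkl','rb'))
m=ymask(s['frame']);print(m[200:220,258:286])
a=np.linspace(0,2*np.pi,120,endpoint=False)
# blue bearing bottom outline and washer projected for candidates
print(bottom(m,(258,200,286,222)).tolist())
h=cv2.cvtColor(s['frame'],cv2.COLOR_RGB2HSV)
b=((abs(h[...,0].astype(int)-110)<14)&(h[...,1]>110)).astype(np.uint8)
print(bottom(b,(258,200,290,228)).tolist())
st0=pickle.load(open('top0.pkl','rb'))
for n,q in(('scene',s),('top',st0)):
  P=cloud(q)
  for nm,pt in(('hole',None),):
    pass
for p in([.487,-.1605],[.4888,-.1593],[.491,-.157]):
  pts=np.stack([p[0]+.0175*np.cos(a),p[1]+.0175*np.sin(a),0*a+.049],1);q=proj(s,pts);print(p,'washer bottom px',q[q[:,1].argmax()],'left/right',q[:,0].min(),q[:,0].max(), 'top',proj(s,[*p,.095]))
save(s,'scene0_sh.png',(250,180,294,224),14)
E
```

```text
[[0 0 0 0 0 0 0 0 0 0 0 0 0 0 0 0 0 0 0 0 0 0 0 0 0 0 0 0]
 [0 0 0 0 0 0 0 0 0 0 0 0 0 0 0 0 0 0 0 0 0 0 0 0 0 0 0 0]
 [0 0 0 0 0 0 0 0 0 0 0 0 0 0 0 0 0 0 0 0 0 0 0 0 0 0 0 0]
 [0 0 0 0 0 0 0 0 0 0 0 0 0 0 0 0 0 0 0 0 0 0 0 0 0 0 0 0]
 [0 0 0 0 0 0 0 0 0 0 0 0 0 0 0 0 0 0 0 0 0 0 0 0 0 0 0 0]
 [0 0 0 0 0 0 0 0 1 0 0 0 0 0 0 0 0 0 0 0 0 0 0 0 0 0 0 0]
 [0 0 0 0 0 0 0 0 0 0 0 0 0 0 0 0 0 0 0 0 0 0 0 0 0 0 0 0]
 [0 0 0 0 0 0 0 0 0 0 0 0 0 0 0 0 0 0 0 0 0 0 0 0 0 0 0 0]
 [0 0 0 0 0 0 0 0 0 0 0 0 0 0 0 0 0 0 0 0 0 0 0 0 0 0 0 0]
 [0 0 0 0 0 0 0 0 0 0 0 0 0 0 0 0 0 0 0 0 0 0 0 0 0 0 0 0]
 [0 0 0 0 0 0 0 0 0 0 0 0 0 0 0 0 1 0 0 0 0 0 0 0 0 0 0 0]
 [0 0 0 0 0 0 0 0 0 0 0 0 0 0 0 0 0 0 0 0 0 0 0 0 0 0 0 0]
 [0 0 0 0 0 0 0 0 0 0 0 0 0 0 0 0 0 0 0 0 0 0 0 0 0 0 0 0]
 [0 0 0 0 0 0 0 0 0 0 0 0 0 0 0 0 0 0 0 0 0 0 0 0 0 0 0 0]
 [0 0 0 0 0 0 0 0 0 0 0 0 0 0 0 0 0 0 0 0 0 0 0 0 0 0 0 0]
 [0 0 0 0 0 0 0 0 0 0 0 0 0 0 0 0 0 0 0 0 0 0 0 0 0 0 0 0]
 [0 0 0 0 0 0 0 0 0 0 0 0 0 0 0 0 0 0 0 0 0 0 0 0 0 0 0 0]
 [0 0 0 0 0 0 0 0 0 0 0 0 0 0 0 0 0 0 0 0 0 0 0 0 0 0 0 0]
 [0 0 0 0 0 0 0 0 0 0 0 0 0 0 0 0 0 0 0 0 0 0 0 0 0 0 0 0]
 [0 0 0 0 0 0 0 0 0 0 0 0 0 0 0 0 0 0 0 0 0 0 0 0 0 0 0 0]]
[[266.0, 205.5], [274.0, 210.5]]
[[264.0, 215.5], [265.0, 216.5], [266.0, 217.5], [267.0, 218.5], [268.0, 218.5], [269.0, 219.5], [270.0, 219.5], [271.0, 219.5], [272.0, 219.5], [273.0, 219.5], [274.0, 219.5], [275.0, 219.5], [276.0, 218.5], [277.0, 218.5], [278.0, 217.5], [279.0, 216.5], [280.0, 215.5], [281.0, 214.5]]
[0.487, -0.1605] washer bottom px [270.6466444  210.47367191] left/right 263.90126477143286 277.78183221612227 top [[269.28745359 193.83961184]]
[0.4888, -0.1593] washer bottom px [270.67770422 211.18230142] left/right 263.92581057095134 277.81930674889315 top [[269.31799406 194.55025   ]]
[0.491, -0.157] washer bottom px [270.99997662 212.18222907] left/right 264.2369360922528 278.1484711275532 top [[269.64663541 195.55306918]]
```

View pics/scene0_sh.png

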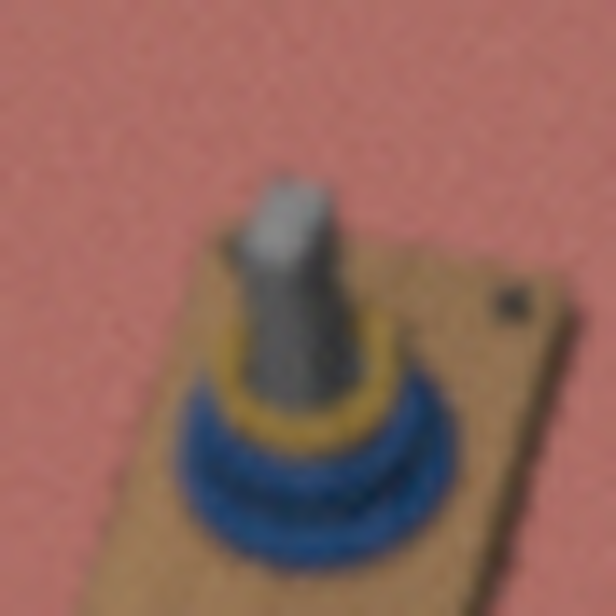

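Comparing both cameras with the felt positions, the gear's axis sits about 2.4 mm behind the TCP along its +x. So I aim the TCP at (0.491,-0.1586) and lower to just above the shaft's top.

```bash
python3 - <<'E'
from h import *
go((.491,-.1586,.096),-73.4)
E
```

```text
t 12.50 tcp [ 0.4878 -0.1576  0.1241] q [-0.531  0.505  1.794  0.     0.844  0.748] F [-0.8  0.8 -1.5] gap_mm 32.90 jaw yaw -73.3 tool y [-0.001  0.001 -1.   ]
shift cm [-0.28  2.81  0.19] rotvec [0.001 0.002 0.001]
```

```bash
python3 -m handwheel '[-0.28,1,0.19,0,0,0,2, -0.28,2,0.19,0,0,0,2, -0.28,2.8,0.19,0,0,0,2, -0.28,2.8,0.19,0,0,0,2, -0.28,2.8,0.19,0,0,0,2, -0.28,2.8,0.19,0,0,0,2]';python3 - <<'E'
from h import *
go((.491,-.1586,.080),-73.4)
s=snap('scene');save(s,'scene8.png',(230,150,310,250),6)
E
```

```text
t: 13.0
tcp_pos: [0.491, -0.1601, 0.0962]
tool_rot: [-0.102, 0.7, -0.7, 0.102]
force: [-0.3, 0.0, -2.2]
finger_gap: 0.385
t 13.00 tcp [ 0.491  -0.1601  0.0962] q [-0.532  0.555  1.806 -0.     0.781  0.749] F [-0.3  0.  -2.2] gap_mm 32.88 jaw yaw -73.4 tool y [-0.  0. -1.]
shift cm [-0.04  1.62 -0.15] rotvec [0. 0. 0.]
```

View pics/scene8.png

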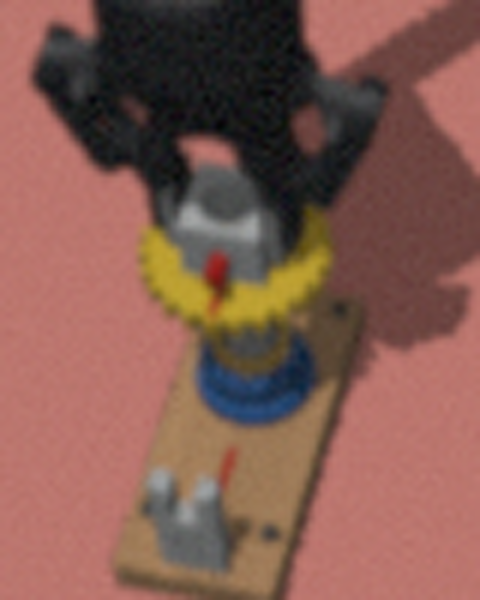

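```bash
python3 -m handwheel '[0,0,-0.13,0,0,0,2, 0,0.4,-0.13,0,0,0,2, 0,0.8,-0.13,0,0,0,2, 0,0.8,-0.13,0,0,0,2, 0,0.8,-0.13,0,0,0,2]';python3 - <<'E'
from h import *
st()
E
python3 -m handwheel '[0,0.2,0,0,0,0,2, 0,0.4,0,0,0,0,2, 0,0.4,0,0,0,0,2]';python3 - <<'E'
from h import *
st()
E
```

```text
t: 13.47
tcp_pos: [0.4905, -0.1589, 0.0882]
tool_rot: [-0.102, 0.7, -0.7, 0.102]
force: [0.6, 0.1, -1.9]
finger_gap: 0.386
t 13.47 tcp [ 0.4905 -0.1589  0.0882] q [-0.53   0.568  1.813  0.     0.761  0.751] F [ 0.6  0.1 -1.9] gap_mm 32.93 jaw yaw -73.4 tool y [-0.001  0.    -1.   ]
t: 13.72
tcp_pos: [0.4905, -0.1589, 0.0842]
tool_rot: [-0.102, 0.7, -0.7, 0.102]
force: [-0.0, -0.5, -1.8]
finger_gap: 0.385
t 13.72 tcp [ 0.4905 -0.1589  0.0842] q [-0.53   0.575  1.816 -0.     0.751  0.751] F [-0.  -0.5 -1.8] gap_mm 32.88 jaw yaw -73.4 tool y [-0.001  0.    -1.   ]
```

```bash
python3 -m handwheel '[0,0.2,0,0,0,0,2, 0,0.4,0,0,0,0,2, 0,0.4,0,0,0,0,2]';python3 - <<'E'
from h import *
st()
E
python3 -m handwheel '[0,0.2,0,0,0,0,2, 0,0.4,0,0,0,0,2, 0,0.4,0,0,0,0,2]';python3 - <<'E'
from h import *
st()
E
```

```text
t: 13.97
tcp_pos: [0.4905, -0.1589, 0.0801]
tool_rot: [-0.102, 0.7, -0.7, 0.102]
force: [-0.1, -0.3, -2.0]
finger_gap: 0.385
t 13.97 tcp [ 0.4905 -0.1589  0.0801] q [-0.53   0.583  1.818 -0.     0.742  0.751] F [-0.1 -0.3 -2. ] gap_mm 32.88 jaw yaw -73.4 tool y [-0.001  0.    -1.   ]
t: 14.22
tcp_pos: [0.4905, -0.1589, 0.0761]
tool_rot: [-0.102, 0.7, -0.7, 0.102]
force: [0.1, -0.3, -1.8]
finger_gap: 0.384
t 14.22 tcp [ 0.4905 -0.1589  0.0761] q [-0.53   0.59   1.82  -0.     0.732  0.751] F [ 0.1 -0.3 -1.8] gap_mm 32.80 jaw yaw -73.4 tool y [-0.001  0.    -1.   ]
```

No contact with the underside at about 84 mm, so the shaft's end is in the bore. The pad meets the shaft's top at about TCP 0.069, so I keep going gently.

```bash
python3 -m handwheel '[0,0.2,0,0,0,0,2, 0,0.4,0,0,0,0,2, 0,0.6,0,0,0,0,2, 0,0.6,0,0,0,0,2]';python3 - <<'E'
from h import *
st()
E
python3 -m handwheel '[0,0.2,0,0,0,0,2, 0,0.4,0,0,0,0,2, 0,0.4,0,0,0,0,2]';python3 - <<'E'
from h import *
st()
E
```

```text
t: 14.55
tcp_pos: [0.4905, -0.1588, 0.0701]
tool_rot: [-0.102, 0.7, -0.7, 0.102]
force: [0.1, 0.8, -2.0]
finger_gap: 0.386
t 14.55 tcp [ 0.4905 -0.1588  0.0701] q [-0.53   0.6    1.824 -0.     0.718  0.751] F [ 0.1  0.8 -2. ] gap_mm 32.97 jaw yaw -73.4 tool y [-0.001  0.    -1.   ]
t: 14.8
tcp_pos: [0.4905, -0.1589, 0.0661]
tool_rot: [-0.102, 0.7, -0.7, 0.102]
force: [0.2, 0.1, -1.3]
finger_gap: 0.388
t 14.80 tcp [ 0.4905 -0.1589  0.0661] q [-0.53   0.607  1.826  0.     0.709  0.751] F [ 0.2  0.1 -1.3] gap_mm 33.14 jaw yaw -73.4 tool y [-0.001  0.    -1.   ]
```

```bash
python3 -m handwheel '[0,0.2,0,0,0,0,2, 0,0.4,0,0,0,0,2, 0,0.4,0,0,0,0,2]';python3 - <<'E'
from h import *
st()
E
python3 -m handwheel '[0,0.2,0,0,0,0,2, 0,0.4,0,0,0,0,2, 0,0.6,0,0,0,0,2, 0,0.6,0,0,0,0,2]';python3 - <<'E'
from h import *
st()
E
```

```text
t: 15.05
tcp_pos: [0.4905, -0.1589, 0.0621]
tool_rot: [-0.102, 0.7, -0.7, 0.102]
force: [0.8, -0.4, -1.5]
finger_gap: 0.385
t 15.05 tcp [ 0.4905 -0.1589  0.0621] q [-0.53   0.615  1.828 -0.     0.699  0.751] F [ 0.8 -0.4 -1.5] gap_mm 32.89 jaw yaw -73.4 tool y [-0.001  0.    -1.   ]
t: 15.38
tcp_pos: [0.4905, -0.1588, 0.0561]
tool_rot: [-0.102, 0.7, -0.7, 0.102]
force: [0.3, -0.2, -1.1]
finger_gap: 0.388
t 15.38 tcp [ 0.4905 -0.1588  0.0561] q [-0.53   0.626  1.831  0.     0.685  0.751] F [ 0.3 -0.2 -1.1] gap_mm 33.10 jaw yaw -73.4 tool y [-0.001  0.    -1.   ]
```

```bash
python3 - <<'E'
from h import *
s=snap('scene');save(s,'scene9.png',(230,150,310,250),6)
E
```

```text
(no output)
```

View pics/scene9.png

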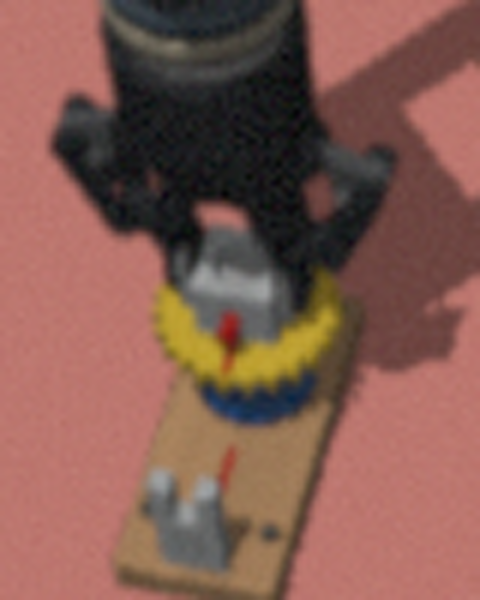

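The gear sits on the shaft, with the screw (crop 230,330) pointing at the post. I continue down to the washer.

```bash
python3 -m handwheel '[0,0.4,0,0,0,0,2, 0,0.8,0,0,0,0,2, 0,1.2,0,0,0,0,2, 0,1.2,0,0,0,0,2]' 80;python3 - <<'E'
from h import *
st()
E
python3 -m handwheel '[0,0.2,0,0,0,0,2, 0,0.4,0,0,0,0,2, 0,0.4,0,0,0,0,2]';python3 - <<'E'
from h import *
st()
E
```

```text
t: 15.77
tcp_pos: [0.4901, -0.1587, 0.0436]
tool_rot: [-0.103, 0.7, -0.699, 0.102]
force: [-0.4, -0.4, -1.9]
finger_gap: 0.383
t 15.77 tcp [ 0.4901 -0.1587  0.0436] q [-0.53   0.649  1.837  0.     0.657  0.751] F [-0.4 -0.4 -1.9] gap_mm 32.73 jaw yaw -73.4 tool y [-0.002  0.001 -1.   ]
t: 16.02
tcp_pos: [0.4904, -0.1588, 0.0406]
tool_rot: [-0.102, 0.7, -0.7, 0.102]
force: [-1.2, 0.4, 4.9]
finger_gap: 0.378
t 16.02 tcp [ 0.4904 -0.1588  0.0406] q [-0.53   0.654  1.839 -0.     0.65   0.751] F [-1.2  0.4  4.9] gap_mm 32.31 jaw yaw -73.4 tool y [-0.001  0.    -1.   ]
```

```bash
python3 -m handwheel '[0,0.15,0,0,0,0,2, 0,0.3,0,0,0,0,2, 0,0.3,0,0,0,0,2, 0,0.3,0,0,0,0,2]';python3 - <<'E'
from h import *
st()
E
python3 -m handwheel '[0,0.15,0,0,0,0,2, 0,0.3,0,0,0,0,2, 0,0.3,0,0,0,0,2, 0,0.3,0,0,0,0,2]';python3 - <<'E'
from h import *
st()
E
```

```text
t: 16.35
tcp_pos: [0.4904, -0.1588, 0.0383]
tool_rot: [-0.102, 0.7, -0.7, 0.102]
force: [-1.5, 1.5, 6.9]
finger_gap: 0.381
t 16.35 tcp [ 0.4904 -0.1588  0.0383] q [-0.53   0.659  1.84  -0.     0.644  0.751] F [-1.5  1.5  6.9] gap_mm 32.51 jaw yaw -73.4 tool y [-0.  0. -1.]
t: 16.68
tcp_pos: [0.4905, -0.1588, 0.0381]
tool_rot: [0.102, -0.699, 0.7, -0.102]
force: [-7.2, 2.7, 30.5]
finger_gap: 0.384
t 16.68 tcp [ 0.4905 -0.1588  0.0381] q [-0.53   0.659  1.841 -0.     0.641  0.751] F [-7.2  2.7 30.5] gap_mm 32.76 jaw yaw -73.4 tool y [ 0.001 -0.001 -1.   ]
```

A hard stop at TCP 0.0381, with force rising to 30 N, means the gear is home. I ease off 1 mm of command, settle, and check.

```bash
python3 -m handwheel '[0,-0.1,0,0,0,0,2, 0,-0.1,0,0,0,0,2, 0,-0.1,0,0,0,0,2, 0,-0.1,0,0,0,0,2, 0,-0.1,0,0,0,0,2, 0,-0.1,0,0,0,0,2]';python3 - <<'E'
from fit import *
st()
s=snap('scene');save(s,'scene10.png',(230,150,310,250),6);P=cloud(s);f=s['frame']
h=cv2.cvtColor(f,cv2.COLOR_RGB2HSV)
m=((h[...,0]<6)|(h[...,0]>174))&(h[...,1]>180);m[:200]=0;m[225:]=0;m[:,:255]=0;m[:,290:]=0
print('red px',np.argwhere(m)[:,::-1].tolist())
o=np.array([.491,-.157]);u=np.radians(16.55)
for d,hh in((30,.069),(93,.078),(22,.069)):
    print(d,proj(s,[[o[0]+d/1000*np.cos(u),o[1]+d/1000*np.sin(u),hh]]))
t=ymask(f);t[:190]=0;t[235:]=0;t[:,:250]=0;t[:,295:]=0
print('disc z',np.percentile(P[t>0][:,2],[25,50,75]))
for z in(.046,.049,.076): print(z,discfit(s,(256,200,288,222),z,[.49,-.157])[:2])
st()
E
```

```text
t: 17.18
tcp_pos: [0.4905, -0.1588, 0.0381]
tool_rot: [0.102, -0.7, 0.7, -0.102]
force: [-4.6, 1.7, 22.1]
finger_gap: 0.381
t 17.18 tcp [ 0.4905 -0.1588  0.0381] q [-0.53   0.659  1.84  -0.     0.642  0.751] F [-4.6  1.7 22.1] gap_mm 32.50 jaw yaw -73.4 tool y [ 0. -0. -1.]
red px [[268, 208], [269, 208], [268, 209], [269, 209], [268, 210], [269, 210]]
30 [[267.34436763 211.53447257]]
93 [[259.98139428 230.80721979]]
22 [[268.20321288 208.91418662]]
disc z [0.05174383 0.05369149 0.05521217]
0.046 (array([ 0.48668482, -0.15813978]), np.float64(0.45913038245408305))
0.049 (array([ 0.48826219, -0.15688726]), np.float64(0.4568197634525596))
0.076 (array([ 0.50245303, -0.14562097]), np.float64(0.4509461943209824))
t 17.23 tcp [ 0.4905 -0.1588  0.0381] q [-0.53   0.659  1.84  -0.     0.642  0.751] F [-4.7  1.9 21.3] gap_mm 32.60 jaw yaw -73.4 tool y [ 0. -0. -1.]
```

View pics/scene10.png

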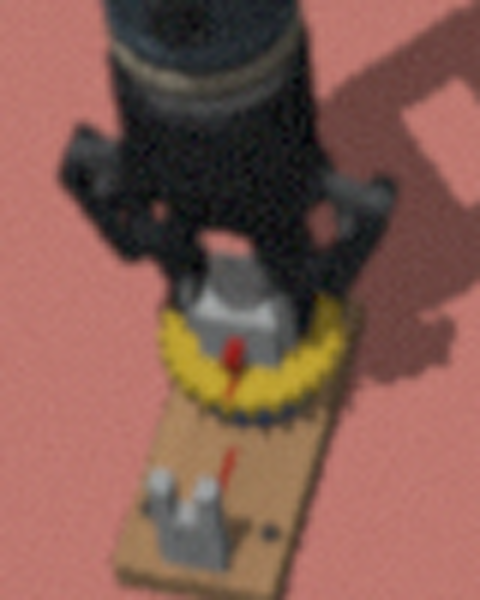

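The disc's top is at z≈0.054, so the underside is about 46 mm, fully home. The screw is at px (268.5,209), where the line to the post predicts (268.2,208.9). It's held at rest with about 22 N of push, so I hand in.

```bash
python3 - <<'E'
from h import *
print(manip.sign_off())
E
```

```text
the job is handed in; nothing more can be done
None
```

I fitted the yellow gear on the shaft, pressed it fully home against the spring washer, and handed in while still holding its hub. No verdict is reported.

**What I did:** I felt the shaft's flats with the fingers and turned them about 75° to face the post. A second grip read 12.4 mm, square on the flats, at yaw 16.8°, with the post line at 16.5°. I then slid the gear down with its screw towards the post until it hit the hard stop, at about 17 s of the 64 s.

**Last checks:**
- **Height:** the disc's top is at about 54 mm, so its underside is about 46 mm above the table.
- **Push and grip:** the push down is about 22 N, and the grip is set to 80 N with the fingers on the hub at about 32.5 mm.
- **Screw:** it appears within half a pixel (about 1–2 mm) of where the shaft-to-post line predicts.
- **Bystanders:** nothing was knocked as far as I could see, but I did not measure the bystanders' positions again at the end.

**What disagreed:**
- **Fingertips:** they stood about 28 mm above the reported TCP, not 17 mm below it. My first closing on the shaft therefore met only air, and I worked by the pictures and by touch after that.
- **Positions:** the cameras and the felt shaft position differed by 2–3 mm.
- **Gear centre:** a rough outline fit of the gear's disc was a few millimetres off, so I did not rely on it.

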